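# Index the mould turntable

## Task

Set the mould turntable for its next pour: pushing gently on its arms with a fingertip, turn it, either way round, until the arrow-tipped arm points straight at the upright post standing beside it. The plaster mould must ride round in its place without being touched, nothing is to be picked up, and everything else on the bench stays where it is.

Things in the scene. Friction and masses are not known exactly. Their poses are not given: they have to be found in the camera images.
- turntable: steel head turning either way on a fixed foot (140 mm across, 64 mm high). Disc 170 mm across, 66 to 80 mm above the bench, with four level round arms 14 mm thick, centreline at 73 mm, 90 degrees apart: three plain, reaching 140 mm from the axis, and one with an arrowhead. Free space under the arms. Origin on the axis at bench height; x along the arrow arm, z up; plain arms along +y, -x, -y
- arrow_tip (a point): point of the arrowhead, 155 mm from the axis, 73 mm above the bench. The arrow arm is a bar to 113 mm from the axis, then a cone 44 mm across narrowing to this tip. The head has stiff friction (0.12 N m, so 1 to 2 N at an arm): it stops at once when no longer pushed, and has no end stop within a full turn either way
- index_post: fixed upright steel post, 16 mm thick, 105 mm high, standing 182 mm from the turntable's axis on a flat bar 6 mm high and 24 mm wide that comes out from under the foot. Origin on the turntable's axis at bench height; its x axis points from the axis to the post, z up. Different from start to start
- post_top (a point): centre of the top of the index post, 105 mm above the bench
- mould: loose round white plaster mould, 110 mm across, 45 mm high, with a pour hole in its top, standing on the middle of the turntable (underside at 80 mm, top at 125 mm above the bench); origin at the centre of its underside. It is carried round by friction
- cup: loose terracotta cup, 74 mm across, 85 mm high, on the bench; origin at the centre of its underside. Leave alone
- jar: loose glaze jar, 68 mm across, 90 mm high; origin at the centre of its underside. Leave alone
- prop: loose white ceramic kiln prop, upright cylinder 40 mm across, 65 mm high; origin at the centre of its underside. Leave alone
- spatula: loose spatula, 200 mm long, lying on the bench beyond the cup; x axis along its length. Leave alone
- brush: loose brush, 180 mm long, lying on the bench; x axis along its length. Leave alone
Not all that is in view belongs to the job. Leave any black, blue or red look-alike of the mould alone.

How it is judged:
On the way:
1. a finger pushes the turntable (contact force between the fingers and turntable above 0.3 N), for 0.1 s.
At the end, for the whole second after the job is handed in: the arrow tip lies within 12 mm sideways of the line from the turntable's axis to the post, on the post's side; the turntable is at rest, the mould stands upright on it within 20 mm of its middle, and no bystander has moved more than 30 mm (y of arrow_tip in the frame of index_post between -0.012 and 0.012 m and x of arrow_tip in the frame of index_post above 0.1 m and angular speed of turntable below 0.05 rad/s and horizontal distance between mould and turntable below 0.02 m and angle between mould's own z axis and vertical below 0.1 rad and height (world z) of mould between 0.075 and 0.085 m and not (distance of cup from where it was at the start of the episode above 0.03 m) and not (distance of jar from where it was at the start of the episode above 0.03 m) and not (distance of prop from where it was at the start of the episode above 0.03 m) and not (distance of spatula from where it was at the start of the episode above 0.03 m) and not (distance of brush from where it was at the start of the episode above 0.03 m)); the robot touches nothing.
It fails at once if the mould is touched by the robot (contact force between any of the arm, the fingers and mould above 0.5 N).
It fails at once if the mould slides more than 20 mm off the middle, tips or is lifted (horizontal distance between mould and turntable above 0.02 m or angle between mould's own z axis and vertical above 0.15 rad or height (world z) of mould above 0.09 m).
It fails at once if the turntable is pushed or squeezed with more than 25 N (contact force between any of the fingers, the arm and turntable above 25 N).
It fails at once if something else on the bench is moved more than 30 mm or lifted (distance of any of cup, jar, prop, spatula, brush from where it was at the start of the episode above 0.03 m).
It also fails if it takes over 58 s, if anything falls off the work surface, if the arm or the gripper's body presses on something with over 40 N, if the wrist force passes 120 N, or if a joint passes its speed limit or range.

## Robot

A 6-joint arm with a two-finger parallel gripper is mounted at the origin on the work surface. World frame = base frame: x ahead of the robot, y to its left, z up, the work surface at z = 0. Lengths are in m, angles in rad, forces in N, time in s.
With the tool pointing down it reaches from about 0.325 to 0.85 m from the base axis. Payload 15.5 kg.
Tool frame: the origin (TCP) lies midway between the tips of the shut fingers; the grasp point (between the pads) lies 19 mm behind it (r.grip_point_offset is the distance from the TCP to the grasp point, in m); z points along the fingers, y is the line along which they close (so a half turn about z gives the same grasp; the last joint's range is limited). The gripper opens to 91 mm and grips with 3 to 60 N. Pads are 32 mm wide; open, the fingers measure 118 mm over their backs; the gripper's body (76 mm by 178 mm) begins 60 mm behind the grasp point.
Start: joints at [-1.206, 0.494, 1.345, -0, 1.302, -0.096], TCP at [0.277, -0.56, 0.214] pointing down, gripper open.
Joint ranges: [-2.91, 2.91], [-0.82, 2.16], [0.22, 2.67], [-1.22, 4.37], [0.12, 2.79], [-3.08, 3.08]. Speed limits (rad/s): [1.89, 1.89, 2.57, 3.01, 3.01, 3.01].

## Interface

Orientations are given as a rotation vector (axis times angle).
In Python, from rig import r, optics gives the robot as it stands.
- The arm moves only by the tool drive_tool, never from a script. Its argument "plan" is a list that holds one entry, the list of rows, each a list of 7 numbers: the shift along the world's x, y, z each as a share of 50 cm, from -1 to 1, then the turn, a rotation vector about the world's x, y, z each as a share of 360 degrees, from -1 to 1, then the opening in per cent of the stroke, from 0 (shut) to 100 (fully open). A call has 1 to 10 rows; each row is the pose to reach, as a shift and turn from the pose commanded when the call began, turning the shorter way round; what a row does not reach only later rows make up. A row lasts 1/10 s, in which the tool goes at most 50 mm and 8.59 degrees, less where a joint would pass 70% of its speed; a pose out of reach is approached as far as the arm can. A call with a number of a shift or a turn outside -1 to 1 is refused whole. A call with a gripper value outside its range is refused whole. The fingers move at their own pace and stop on an object; the grip force is fixed at half the most. Time passes only in rows, so rows that repeat a pose let the fingers close. It gives the time, the measured TCP pose, the force, the opening and the grip force at its end, in the units of the state.
- r.get_obs(): the state, without advancing time (a new reading comes with each control period).
- optics.grab_frame(name): name is "scene" or "top" or "wrist"; returns a dict with "color" (420x560x3 uint8, blue, green, red), "depth" (420x560 float32, m along the optical axis (not along the pixel's ray), 0 where there is no reading), "fov_y" (degrees; the focal length in pixels is half the picture's height over the tangent of half this angle, whatever the lens; pixels are square), "cx", "cy" (the principal point, pixels), "view" (4x4, takes a point from world to camera coordinates). Camera axes: x right, y up, looking along -z (the intrinsics and any distortion apply to the point x, -y, -z); pixel columns grow to the right and rows downward; lengths in m; the calibration is good to about 2 mm. The wrist camera is an equidistant fisheye: a pixel r from the principal point sees the ray r / f radians off the axis. A picture is of the moment at which its call begins.
- r.finish_job(): hands the job in; it is judged then, once.
The state is a dict: "clock": time; "joints": joint angles; "qd": joint speeds; "joint_torque": joint torques, N m; "eef_pos": TCP position; "tcp_rot": TCP orientation; "contact_force": force on the tool from outside, world axes, zero at the start; "wrist_torque": the same for the moment, N m; "grip_width": finger opening in m; "gripper_force": force on a finger pad.
Only numpy, scipy, OpenCV 4.12 (cv2) and the standard library are available. Lean on these libraries where they do the work, as an engineer would, in place of code of your own. Each camera call takes 0.05 s, during which the arm holds its last target. There are 200 camera calls.

## Working session

There is one attempt and no reset: what is moved stays moved. The work goes in short steps, Python scripts to look and compute and a tool call to move; the robot and the scene stay as the last step left them, time stands still between calls to the robot, and variables do not carry over. Pictures are saved under pics/ and viewed, at most 10 in all, crops included, and the job is handed in when it is done.

Besides the shell and the picture viewer there is one more tool, called after "Emit:" as a command line: name --argument value ..., lists and objects as JSON in quotes. drive_tool: Moves the arm, as the interface text tells. Its arguments: {"type":"object","properties":{"plan":{"type":"array","items":{"type":"array","items":{"type":"array","items":{"type":"number"}}}}},"required":["plan"]}

```bash
mkdir -p pics
cat > h.py <<'E'
import numpy as np, cv2
from rig import r, optics
def grab(n):
    f=optics.grab_frame(n); np.savez(f'{n}.npz',**f); return f
def load(n): return dict(np.load(f'{n}.npz'))
def pts(f):
    h,w=f['depth'].shape; fl=h/2/np.tan(np.radians(f['fov_y'])/2)
    v,u=np.mgrid[:h,:w]; d=f['depth']
    P=np.stack([(u-f['cx'])/fl*d,-(v-f['cy'])/fl*d,-d,np.ones_like(d)],-1)
    return (P@np.linalg.inv(f['view']).T)[...,:3]
E
python3 - <<'E'
from h import *
for n in('top','scene'):
    f=grab(n); cv2.imwrite(f'pics/{n}0.png',f['color']); print(n,f['fov_y'],f['cx'],f['cy'],[k for k in f],np.linalg.inv(f['view']).round(3).tolist())
o=r.get_obs(); print(o)
E
```

```text
top 48.823445245226374 276.6397208955105 211.7691586660025 ['color', 'depth', 'fov_y', 'cx', 'cy', 'view'] [[0.057, 0.978, -0.201, 0.318], [-0.998, 0.054, -0.016, 0.009], [-0.005, 0.201, 0.98, 1.234], [0.0, 0.0, 0.0, 1.0]]
scene 42.06232619584181 288.16141882731944 208.68100104815886 ['color', 'depth', 'fov_y', 'cx', 'cy', 'view'] [[0.76, -0.49, 0.426, 1.137], [0.65, 0.582, -0.489, -0.663], [-0.008, 0.649, 0.761, 1.168], [0.0, 0.0, 0.0, 1.0]]
{'clock': 0.1, 'joints': array([-1.20648708e+00,  4.94089939e-01,  1.34603145e+00, -1.19754955e-05,
        1.30254607e+00, -9.54692629e-02]), 'qd': array([-3.19986172e-04, -1.72459403e-03, -1.24399808e-03,  1.28814927e-03,
       -3.73551582e-04,  1.73134082e-06]), 'joint_torque': array([ 3.71328963e-03, -8.80235410e+01, -3.82544267e+01,  7.07785715e-02,
        4.82008746e-02, -1.10271992e-05]), 'eef_pos': array([ 0.27723927, -0.55976969,  0.21343003]), 'tcp_rot': array([-3.05790577e+00, -7.15636269e-01,  2.44146961e-04]), 'contact_force': array([0.54495702, 0.20913651, 0.22067158]), 'wrist_torque': array([ 0.01074031, -0.0535102 ,  0.00660751]), 'gripper_force': 0.0, 'grip_width': 0.09104603599187319}
```

View pics/top0.png

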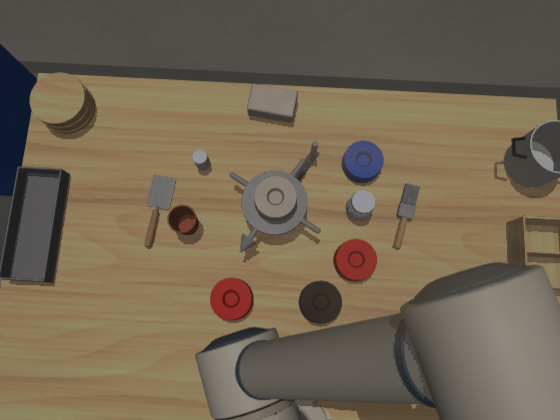

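View pics/scene0.png

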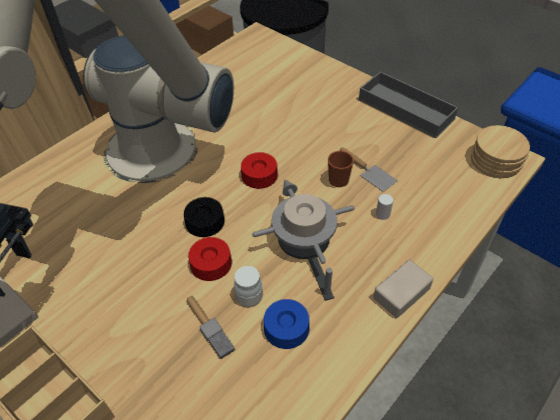

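The top view shows the turntable at about (275,202), the arrowhead tip at about (243,249) and the index post at about (314,146). Plain arms end at (233,177), (318,230) and (305,172). The mould to leave alone on top is the beige-white one at (275,198). Its look-alikes are red (231,299), red (356,260), black (320,302) and blue (363,161). I'll measure by depth and check one crop.

Run:
```python
from h import *
f=load('top'); P=pts(f); 
def at(u,v): return P[v,u].round(3)
for n,u,v in [('mouldtop',264,186),('tip',243,248),('post',315,145),('armL',233,177),('armR',317,230),('cup',183,213),('prop',200,156),('jar',362,198),('bench',300,330),('spat',160,190),('brush',405,205)]: print(n,at(u,v))
X,Y,Z=np.moveaxis(P,-1,0)
near=np.hypot(X-P[198,262,0],Y-P[198,262,1])<.25
# mould top circle
m=near&(abs(Z-.125)<.004); m=cv2.morphologyEx(m.astype(np.uint8),cv2.MORPH_OPEN,np.ones((3,3)))
n,l,s,c=cv2.connectedComponentsWithStats(m); 
for i in range(1,n):
    if s[i,4]>150: 
        q=P[l==i][:,:2].astype(np.float32); print('top125',s[i],cv2.minEnclosingCircle(q))
m=near&(Z>.06)&(Z<.095); q=P[m]
img=np.zeros((500,500,3),np.uint8)
np.save('band.npy',q)
c=f['color'][110:280,190:370]; cv2.imwrite('pics/crop1.png',cv2.resize(c,None,fx=3.5,fy=3.5,interpolation=cv2.INTER_CUBIC))
```

```text
mouldtop [0.608 0.062 0.125]
tip [0.457 0.107 0.076]
post [ 0.729 -0.061  0.106]
armL [0.64  0.146 0.079]
armR [ 0.514 -0.077  0.074]
cup [0.55  0.28  0.017]
prop [0.697 0.239 0.064]
jar [ 0.6   -0.187  0.089]
bench [ 0.262 -0.049  0.   ]
spat [ 0.614  0.353 -0.   ]
brush [ 0.604 -0.314  0.021]
top125 [ 254  176   43   42 1030] ((0.5839269757270813, 0.03381187096238136), 0.05281440168619156)
```

View pics/crop1.png

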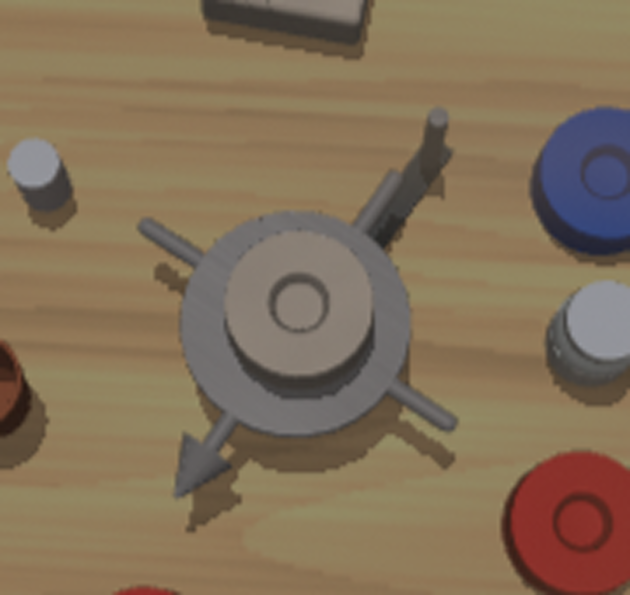

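The crop confirms the parts. The disc centre is at (296,323), the arrow tip at (176,495), the post top at (437,117), and the arm ends at (145,226), (452,424) and (393,178), all in crop pixels.

```bash
cat >> h.py <<'E'
def ray(f,u,v,z):
    fl=f['depth'].shape[0]/2/np.tan(np.radians(f['fov_y'])/2); T=np.linalg.inv(f['view'])
    d=T[:3,:3]@np.array([(u-f['cx'])/fl,-(v-f['cy'])/fl,-1]); o=T[:3,3]
    return o+d*(z-o[2])/d[2]
def wrist_ray(f,u,v,z):
    fl=f['depth'].shape[0]/2/np.tan(np.radians(f['fov_y'])/2); T=np.linalg.inv(f['view'])
    a,b=u-f['cx'],v-f['cy']; R=np.hypot(a,b); t=R/fl
    d=T[:3,:3]@np.array([np.sin(t)*a/R,-np.sin(t)*b/R,-np.cos(t)]); o=T[:3,3]
    return o+d*(z-o[2])/d[2]
E
python3 - <<'E'
from h import *
f=load('top'); P=pts(f); X,Y,Z=np.moveaxis(P,-1,0)
cr=lambda a,b,z: ray(f,190+(a+.5)/3.5-.5,110+(b+.5)/3.5-.5,z)
# disc circle from depth at z 80
m=(abs(Z-.08)<.005)&(np.hypot(X-.585,Y-.03)<.1)
q=P[m][:,:2].astype(np.float32); print('disc',cv2.minEnclosingCircle(q))
C=cr(296,323,.08)[:2]; print('C px',C)
w=cv2.minEnclosingCircle(q)[0]; 
for n,a,b,z in [('tip',176,495,.073),('post',437,117,.105),('L',145,226,.073),('R',452,424,.073),('B',393,178,.073)]:
    p=cr(a,b,z)
    for c in (C,np.array(w)): d=p[:2]-c; print(n,p.round(3),'r',np.hypot(*d).round(4),'ang',np.degrees(np.arctan2(d[1],d[0])).round(1))
E
```

```text
disc ((0.5848727822303772, 0.030215850099921227), 0.09986577183008194)
C px [0.57945872 0.03557863]
tip [0.45  0.115 0.073] r 0.1521 ang 148.7
tip [0.45  0.115 0.073] r 0.1595 ang 148.0
post [ 0.734 -0.059  0.105] r 0.1816 ang -31.5
post [ 0.734 -0.059  0.105] r 0.1742 ang -31.0
L [0.649 0.152 0.073] r 0.1357 ang 59.3
L [0.649 0.152 0.073] r 0.1378 ang 62.4
R [ 0.512 -0.082  0.073] r 0.135 ang -119.8
R [ 0.512 -0.082  0.073] r 0.1333 ang -123.0
B [ 0.696 -0.03   0.073] r 0.1341 ang -29.5
B [ 0.696 -0.03   0.073] r 0.1267 ang -28.6
```

Axis C ≈ (0.580, 0.035). The post bears -31.5° and the arrow 149°, so a turn of about 180° is needed. Plain arms bear 59°, -31° and -121°, and the measured radii match the given sizes. I'll push the -121° arm clockwise around the near side with shut fingers at r = 0.12, which stays clear of the post. First the move above the start point (0.557, -0.083).

Emit:
drive_tool --plan '[[[0.56,0.954,0,0,0,0,0],[0.56,0.954,0,0,0,0,0],[0.56,0.954,0,0,0,0,0],[0.56,0.954,0,0,0,0,0],[0.56,0.954,0,0,0,0,0],[0.56,0.954,0,0,0,0,0],[0.56,0.954,0,0,0,0,0],[0.56,0.954,0,0,0,0,0],[0.56,0.954,0,0,0,0,0],[0.56,0.954,0,0,0,0,0]]]'

```text
clock: 1.1
eef_pos: [0.5311, -0.1269, 0.2138]
tcp_rot: [-3.059, -0.716, 0.0]
contact_force: [0.3, -0.5, 0.9]
grip_width: 0.0142
gripper_force: 0.0
```

Emit:
drive_tool --plan '[[[0.11,0.18,0,0,0,0,0],[0.11,0.18,0,0,0,0,0],[0.11,0.18,0,0,0,0,0],[0.11,0.18,0,0,0,0,0]]]'

```text
clock: 1.5
eef_pos: [0.5857, -0.0376, 0.2134]
tcp_rot: [-3.058, -0.72, 0.001]
contact_force: [-0.2, -1.4, -0.1]
grip_width: 0.0002
gripper_force: 0.0
```

Emit:
drive_tool --plan '[[[-0.057,-0.09,0,0,0,0,0],[-0.057,-0.09,0,0,0,0,0],[-0.057,-0.09,0,0,0,0,0],[-0.057,-0.09,0,0,0,0,0]]]'

```text
clock: 1.9
eef_pos: [0.5568, -0.0845, 0.214]
tcp_rot: [-3.059, -0.714, -0.0]
contact_force: [1.0, 0.1, 0.0]
grip_width: 0.0007
gripper_force: 0.0
```

Run:
```python
from h import *
f=grab('wrist'); cv2.imwrite('pics/w1.png',f['color']); print(r.get_obs()['eef_pos'])
```

```text
[ 0.55701327 -0.08406271  0.21399046]
```

View pics/w1.png

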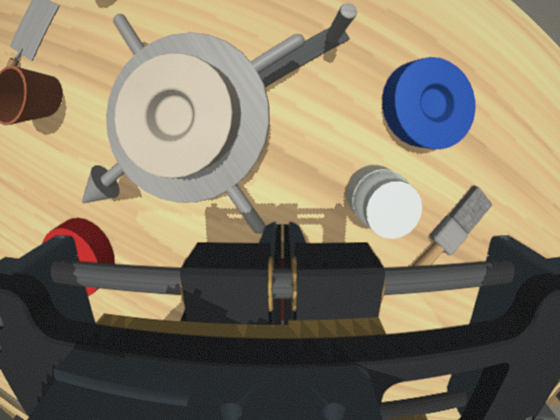

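The wrist view shows the arm to push ending at about (259,226), just left of the fingers at (283,235). The post top is at (347,11), the arrow tip at (87,200) and the other arm ends at (119,18) and (298,42). I'll check these against the model.

Run:
```python
from h import *
f=load('wrist'); C=np.array([.580,.035])
for n,a,b,z in [('tip',87,200,.073),('post',347,11,.105),('L',119,18,.073),('R',260,227,.073),('B',300,40,.073)]:
    p=wrist_ray(f,a,b,z); d=p[:2]-C; print(n,p.round(3),'r',np.hypot(*d).round(4),'ang',np.degrees(np.arctan2(d[1],d[0])).round(1))
# arc table for CW push
z=0
A=[wrist_ray(f,*q,.073)[:2] for q in((119,18),(260,227))]; print('mid',(A[0]+A[1])/2)
print('arc r=.12, pos')
for t in range(-101,-300,-8): print(t,(C+.12*np.array([np.cos(np.radians(t)),np.sin(np.radians(t))])).round(4), end=' ')
```

```text
tip [0.455 0.109 0.073] r 0.145 ang 149.3
post [ 0.736 -0.059  0.105] r 0.1827 ang -31.1
L [0.653 0.151 0.073] r 0.1371 ang 58.0
R [ 0.517 -0.08   0.073] r 0.1315 ang -118.7
B [ 0.7   -0.034  0.073] r 0.1381 ang -29.8
mid [0.58473134 0.035453  ]
arc r=.12, pos
-101 [ 0.5571 -0.0828] -109 [ 0.5409 -0.0785] -117 [ 0.5255 -0.0719] -125 [ 0.5112 -0.0633] -133 [ 0.4982 -0.0528] -141 [ 0.4867 -0.0405] -149 [ 0.4771 -0.0268] -157 [ 0.4695 -0.0119] -165 [0.4641 0.0039] -173 [0.4609 0.0204] -181 [0.46   0.0371] -189 [0.4615 0.0538] -197 [0.4652 0.0701] -205 [0.4712 0.0857] -213 [0.4794 0.1004] -221 [0.4894 0.1137] -229 [0.5013 0.1256] -237 [0.5146 0.1356] -245 [0.5293 0.1438] -253 [0.5449 0.1498] -261 [0.5612 0.1535] -269 [0.5779 0.155 ] -277 [0.5946 0.1541] -285 [0.6111 0.1509] -293 [0.6269 0.1455]
```

Both views agree, with the axis refined to (0.582, 0.035). Descending beside the arm.

Emit:
drive_tool --plan '[[[0.01,0,-0.06,0,0,0,0],[0.01,0,-0.12,0,0,0,0],[0.01,0,-0.18,0,0,0,0],[0.01,0,-0.22,0,0,0,0],[0.01,0,-0.25,0,0,0,0],[0.01,0,-0.28,0,0,0,0],[0.01,0,-0.304,0,0,0,0],[0.01,0,-0.304,0,0,0,0]]]'

```text
clock: 2.75
eef_pos: [0.5614, -0.0834, 0.0605]
tcp_rot: [-3.058, -0.716, 0.003]
contact_force: [0.5, 0.8, 0.6]
grip_width: 0.0006
gripper_force: 0.0
```

```bash
cat > arc.py <<'E'
import sys
from h import *
def arc(n,step,C=np.array([.582,.035]),R=.12):
    p=r.get_obs()['eef_pos'][:2]; d=p-C; t0=np.degrees(np.arctan2(d[1],d[0])); print('ang',t0.round(1),'r',np.hypot(*d).round(4))
    for i in range(1,n+1):
        t=np.radians(t0-step*i); s=(C+R*np.array([np.cos(t),np.sin(t)])-p)/.5; print(i,s.round(3).tolist())
arc(int(sys.argv[1]),float(sys.argv[2]))
E
python3 arc.py 10 3
```

```text
ang -99.9 r 0.1202
1 [-0.012, 0.003]
2 [-0.024, 0.006]
3 [-0.036, 0.01]
4 [-0.048, 0.014]
5 [-0.06, 0.019]
6 [-0.071, 0.025]
7 [-0.082, 0.031]
8 [-0.093, 0.038]
9 [-0.103, 0.045]
10 [-0.113, 0.053]
```

Emit:
drive_tool --plan '[[[-0.012,0.003,0,0,0,0,0],[-0.024,0.006,0,0,0,0,0],[-0.036,0.01,0,0,0,0,0],[-0.048,0.014,0,0,0,0,0],[-0.06,0.019,0,0,0,0,0],[-0.071,0.025,0,0,0,0,0],[-0.082,0.031,0,0,0,0,0],[-0.093,0.038,0,0,0,0,0],[-0.103,0.045,0,0,0,0,0],[-0.113,0.053,0,0,0,0,0]]]'

```text
clock: 3.75
eef_pos: [0.505, -0.0571, 0.0619]
tcp_rot: [-3.059, -0.716, 0.0]
contact_force: [0.9, -0.9, -0.4]
grip_width: 0.0008
gripper_force: 0.4
```

```bash
python3 arc.py 10 4
```

```text
ang -129.9 r 0.12
1 [-0.012, 0.011]
2 [-0.024, 0.023]
3 [-0.035, 0.036]
4 [-0.045, 0.05]
5 [-0.054, 0.064]
6 [-0.062, 0.079]
7 [-0.068, 0.094]
8 [-0.074, 0.11]
9 [-0.079, 0.126]
10 [-0.082, 0.142]
```

Emit:
drive_tool --plan '[[[-0.012,0.011,0,0,0,0,0],[-0.024,0.023,0,0,0,0,0],[-0.035,0.036,0,0,0,0,0],[-0.045,0.05,0,0,0,0,0],[-0.054,0.064,0,0,0,0,0],[-0.062,0.079,0,0,0,0,0],[-0.068,0.094,0,0,0,0,0],[-0.074,0.11,0,0,0,0,0],[-0.079,0.126,0,0,0,0,0],[-0.082,0.142,0,0,0,0,0]]]'

```text
clock: 4.75
eef_pos: [0.4642, 0.0143, 0.0619]
tcp_rot: [-3.059, -0.716, 0.0]
contact_force: [1.6, -1.4, -0.0]
grip_width: 0.0006
gripper_force: 0.7
```

```bash
python3 arc.py 10 4; python3 -c "
from h import *
f=grab('top'); cv2.imwrite('pics/top2.png',cv2.resize(f['color'][110:280,190:370],None,fx=3.5,fy=3.5,interpolation=cv2.INTER_CUBIC))"
```

```text
ang -170.0 r 0.1196
1 [-0.003, 0.016]
2 [-0.004, 0.033]
3 [-0.004, 0.05]
4 [-0.003, 0.067]
5 [-0.001, 0.083]
6 [0.003, 0.1]
7 [0.007, 0.116]
8 [0.013, 0.131]
9 [0.02, 0.147]
10 [0.028, 0.162]
```

View pics/top2.png

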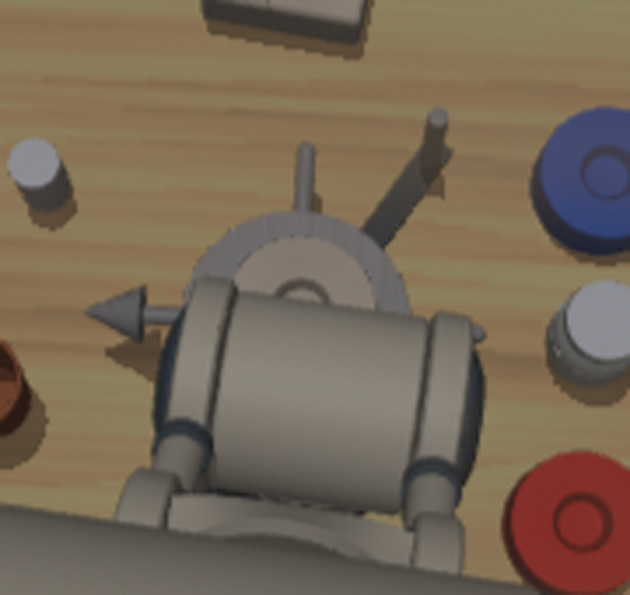

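The table turns well: the arrow tip is now at crop (87,310), about 60° turned, and the mould is in place. Continuing.

Emit:
drive_tool --plan '[[[-0.003,0.016,0,0,0,0,0],[-0.004,0.033,0,0,0,0,0],[-0.004,0.05,0,0,0,0,0],[-0.003,0.067,0,0,0,0,0],[-0.001,0.083,0,0,0,0,0],[0.003,0.1,0,0,0,0,0],[0.007,0.116,0,0,0,0,0],[0.013,0.131,0,0,0,0,0],[0.02,0.147,0,0,0,0,0],[0.028,0.162,0,0,0,0,0]]]'

```text
clock: 5.8
eef_pos: [0.4787, 0.0953, 0.0619]
tcp_rot: [-3.059, -0.716, 0.0]
contact_force: [-0.0, -2.4, -0.8]
grip_width: 0.0003
gripper_force: 0.6
```

```bash
python3 arc.py 10 4
```

```text
ang 149.7 r 0.1196
1 [0.008, 0.015]
2 [0.018, 0.028]
3 [0.029, 0.041]
4 [0.041, 0.053]
5 [0.053, 0.064]
6 [0.066, 0.074]
7 [0.08, 0.084]
8 [0.095, 0.092]
9 [0.11, 0.099]
10 [0.126, 0.105]
```

Emit:
drive_tool --plan '[[[0.008,0.015,0,0,0,0,0],[0.018,0.028,0,0,0,0,0],[0.029,0.041,0,0,0,0,0],[0.041,0.053,0,0,0,0,0],[0.053,0.064,0,0,0,0,0],[0.066,0.074,0,0,0,0,0],[0.08,0.084,0,0,0,0,0],[0.095,0.092,0,0,0,0,0],[0.11,0.099,0,0,0,0,0],[0.126,0.105,0,0,0,0,0]]]'

```text
clock: 6.8
eef_pos: [0.542, 0.1474, 0.0619]
tcp_rot: [-3.059, -0.716, 0.0]
contact_force: [-1.6, -1.2, -0.2]
grip_width: 0.0006
gripper_force: 0.7
```

```bash
python3 arc.py 10 3; python3 -c "
from h import *
f=grab('wrist'); cv2.imwrite('pics/w2.png',f['color'])"
```

```text
ang 109.6 r 0.1193
1 [0.011, 0.005]
2 [0.024, 0.009]
3 [0.036, 0.011]
4 [0.048, 0.013]
5 [0.061, 0.014]
6 [0.073, 0.015]
7 [0.086, 0.015]
8 [0.098, 0.015]
9 [0.111, 0.013]
10 [0.123, 0.011]
```

View pics/w2.png

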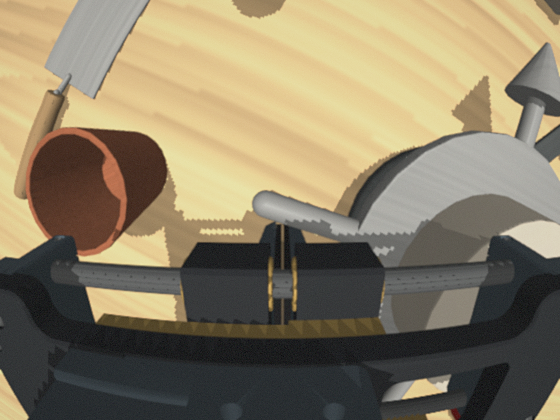

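The wrist view shows the pushed arm lying against the finger, with its end at (260,203). The arrow tip is at (546,45) and the cup is untouched. I'll work out the angle left.

Run:
```python
from h import *
f=load('wrist'); C=np.array([.582,.035])
for n,a,b,z in [('tip',546,45,.073),('armend',260,203,.073)]:
    p=wrist_ray(f,a,b,z); d=p[:2]-C; print(n,p.round(3),'r',np.hypot(*d).round(4),'ang',np.degrees(np.arctan2(d[1],d[0])).round(1))
```

```text
tip [0.735 0.058 0.073] r 0.1551 ang 8.7
armend [0.565 0.171 0.073] r 0.1367 ang 97.0
```

About 39° remain. Push 30° more.

Emit:
drive_tool --plan '[[[0.011,0.005,0,0,0,0,0],[0.024,0.009,0,0,0,0,0],[0.036,0.011,0,0,0,0,0],[0.048,0.013,0,0,0,0,0],[0.061,0.014,0,0,0,0,0],[0.073,0.015,0,0,0,0,0],[0.086,0.015,0,0,0,0,0],[0.098,0.015,0,0,0,0,0],[0.111,0.013,0,0,0,0,0],[0.123,0.011,0,0,0,0,0]]]'

```text
clock: 7.85
eef_pos: [0.6035, 0.1525, 0.0619]
tcp_rot: [-3.059, -0.716, -0.0]
contact_force: [-0.8, -0.3, 0.1]
grip_width: -0.0
gripper_force: 0.6
```

```bash
python3 arc.py 10 1; python3 -c "
from h import *
f=grab('wrist'); g=grab('top');cv2.imwrite('pics/c3.png',np.hstack([cv2.resize(f['color'],(440,330)),cv2.resize(g['color'][130:225,230:330],(347,330))]))"
```

```text
ang 79.6 r 0.1195
1 [0.004, 0.0]
2 [0.008, -0.001]
3 [0.012, -0.002]
4 [0.017, -0.003]
5 [0.021, -0.004]
6 [0.025, -0.005]
7 [0.029, -0.006]
8 [0.033, -0.007]
9 [0.037, -0.009]
10 [0.041, -0.01]
```

View pics/c3.png

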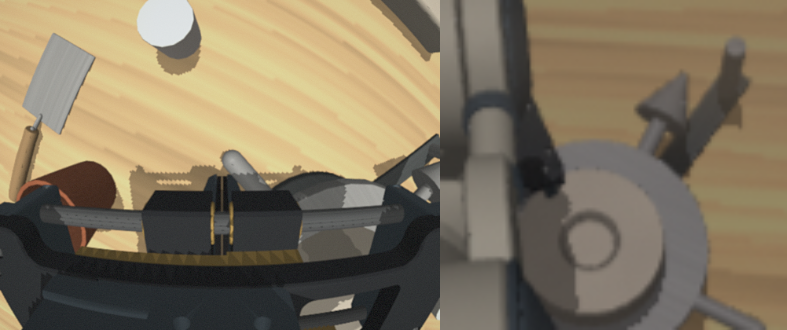

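In the top crop the arrow tip is at (684,70) and the post top at (736,47).

Run:
```python
from h import *
f=load('top'); C=np.array([.581,.035])
for n,a,b,z in [('tip',244,70,.073),('post',296,47,.105)]:
    p=ray(f,230+a/3.47,130+b/3.474,z); d=p[:2]-C; print(n,p.round(3),np.hypot(*d).round(4),np.degrees(np.arctan2(d[1],d[0])).round(1))
w=load('wrist'); p=wrist_ray(w,229/440*560,152/330*420,.073); d=p[:2]-C; print('armend',p.round(3),np.hypot(*d).round(4),np.degrees(np.arctan2(d[1],d[0])).round(1))
```

```text
tip [ 0.724 -0.025  0.073] 0.1554 -22.6
post [ 0.733 -0.061  0.105] 0.1801 -32.4
armend [0.638 0.164 0.073] 0.1409 66.0
```

About 8.5° remain. Push 8°, then back off and lift.

Emit:
drive_tool --plan '[[[0.008,-0.001,0,0,0,0,0],[0.017,-0.003,0,0,0,0,0],[0.025,-0.005,0,0,0,0,0],[0.033,-0.007,0,0,0,0,0],[0.033,-0.007,0,0,0,0,0]]]'

```text
clock: 8.45
eef_pos: [0.6202, 0.149, 0.062]
tcp_rot: [3.059, 0.716, 0.001]
contact_force: [-0.1, 0.4, -0.1]
grip_width: 0.0003
gripper_force: 0.0
```

Emit:
drive_tool --plan '[[[-0.02,0.01,0,0,0,0,0],[-0.05,0.02,0,0,0,0,0],[-0.05,0.02,0.08,0,0,0,0],[-0.05,0.02,0.16,0,0,0,0],[-0.05,0.02,0.24,0,0,0,0],[-0.05,0.02,0.32,0,0,0,0],[-0.1,0.08,0.36,0,0,0,0],[-0.17,0.14,0.36,0,0,0,0],[-0.24,0.2,0.36,0,0,0,0],[-0.24,0.2,0.36,0,0,0,0]]]'

```text
clock: 9.45
eef_pos: [0.4946, 0.252, 0.2421]
tcp_rot: [-3.057, -0.721, 0.002]
contact_force: [-0.3, -1.1, -0.0]
grip_width: 0.0004
gripper_force: 0.0
```

```bash
python3 -c "
from h import *
g=grab('top');cv2.imwrite('pics/c4.png',cv2.resize(g['color'][120:270,150:350],None,fx=4,fy=4,interpolation=cv2.INTER_CUBIC))"
```

```text
(no output)
```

View pics/c4.png

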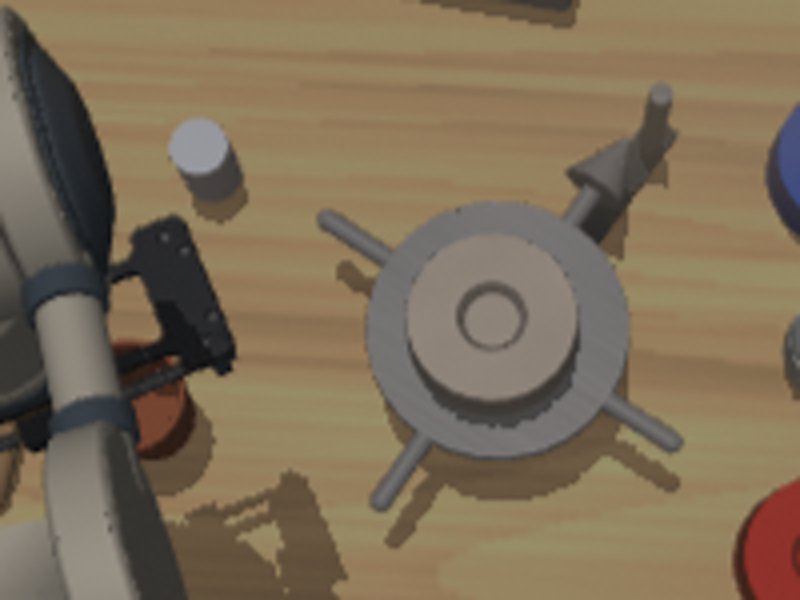

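The arrow now points towards the post. Arm ends are at (326,218), (676,445) and (380,502), the disc centre at (497,330), the post top at (660,94), and the arrow tip lies near (640,137).

Run:
```python
from h import *
f=load('top')
q=lambda a,b,z: ray(f,150+(a+.5)/4-.5,120+(b+.5)/4-.5,z)[:2]
L,R,B=q(326,218,.073),q(676,445,.073),q(380,502,.073); C=q(497,330,.08); T=q(640,137,.073); Pt=q(660,94,.105)
ang=lambda d: np.degrees(np.arctan2(d[1],d[0])).round(2)
print(C,(L+R)/2,'LR',ang(L-R)-90,'B',ang(C-B),'tip',ang(T-C),np.hypot(*(T-C)),'post',ang(Pt-C),np.hypot(*(Pt-C)))
M=(L+R)/2; print('using mid: post',ang(Pt-M),'tip',ang(T-M),'B',ang(M-B))
print('mould',q(492,317,.125)-C)
```

```text
[0.57889656 0.03641518] [0.58053504 0.03549002] LR -30.409999999999997 B -30.71 tip -32.24 0.16146264526782875 post -31.77 0.18256211846478712
using mid: post -31.79 tip -32.27 B -30.69
mould [-0.00216682  0.00246684]
```

The arrow is within about 1.5° of the post (about 4 mm against the 12 mm allowed). The mould is centred to about 3 mm and the gripper is clear of everything. Handing in.

```bash
python3 -c "
from h import *
print(r.finish_job())"
```

```text
the job is handed in; nothing more can be done
None
```

I turned the turntable about 180° clockwise and handed the job in: the arrow points at the post to within about 1.5° (roughly 4 mm of the 12 mm allowed), the mould is about 3 mm from the middle, and the final top view showed nothing else moved; the hand-in returned no verdict.

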